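# Set up the tube inspection slide

## Robot

A 6-joint arm with a two-finger parallel gripper is mounted at the origin on a cart in front of the work surface, level with it; the furniture and walls round the work are solid. World frame = base frame: x ahead of the robot, y to its left, z up, the work surface at z = 0. Lengths are in mm, angles in rad, forces in N, time in s.
With the tool pointing down it reaches from about 375 to 825 mm from the base axis. Payload 5.5 kg.
Tool frame: the origin (TCP) lies on the mounting face of the last link; the fingertips stand 173 mm ahead of it and the grasp point (between the pads) lies grip_depth ahead of it (grip_depth is the distance from the TCP to the grasp point, in mm); z points along the fingers, y is the line along which they close (so a half turn about z gives the same grasp; the last joint's range is limited). The gripper opens to 85 mm and grips with 20 to 120 N. Pads are 22 mm wide; open, the fingers measure 114 mm over their backs; the gripper's body (76 mm by 85 mm) begins 54 mm behind the grasp point. The pads swing forward as they close: fully open they stand 13 mm farther back than shut.
Start: joints at [1.319, 0.314, -0.047, 1.21, 0, 1.571], TCP at [149.486, 581.076, 404.699] pointing down, gripper open.
Joint ranges: [-2.67, 2.67], [-0.69, 1.73], [-1.03, 1.25], [-2.08, 2.16], [-1.42, 1.45], [-3.14, 3.14]. Speed limits (rad/s): [2.39, 2.39, 3.01, 3.14, 3.14, 3.14].

## Interface

Orientations are given as a unit quaternion [x, y, z, w].
In Python, from bench import * gives the robot as it stands.
- The arm moves only by the shell command python3 -m pendant 'ROWS' [FORCE]. ROWS is text: rows parted by semicolons, each of 5 numbers parted by spaces: the shift along the world's x, y, z in cm, then the turn about the world's z in degrees, then the gripper's target within -1 to 1 (shut at 1, half-way at 0, fully open at -1). A call has 1 to 5 rows; each row shifts and turns the commanded pose from where the row before left it; what a row does not reach is not made up. A row lasts 1/12 s, in which the tool goes at most 41.7 mm and 7.16 degrees, less where a joint would pass 70% of its speed; a pose out of reach is approached as far as the arm can. A call is refused whole if a number of a shift passes 4.17 or a number of a turn 7.16, either way. A call with a gripper value outside its range is refused whole. The fingers move at their own pace and stop on an object; FORCE is the grip in N (left out, the last holds). Time passes only in rows, so rows that do not move let the fingers close. It gives the time, the measured TCP pose, the force, the opening and the grip force at its end, in the units of the state.
- get_obs(): the state, without advancing time (a new reading comes with each control period).
- read_camera(name): name is "scene" or "top" or "wrist"; returns a dict with "image" (384x512x3 uint8, blue, green, red), "mtx" (3x3 intrinsics, pixels), "k1" (the pictures are not rectified: a ray, as slopes to the right and down, at radius r is drawn at 1 + k1 r^2 times it, then the intrinsics apply), "world_to_cam" (4x4, takes a point from world to camera coordinates). Camera axes: x right, y down, z forward; pixel columns grow to the right and rows downward; lengths in mm; the calibration is good to about 2 mm. A picture is of the moment at which its call begins. There is no depth.
- hand_in(): hands the job in; it is judged then, once.
Trained networks look in the newest picture that a camera, given by its name, has taken for a name from the list of things; names that differ only in an ending like _2 or _b are one class to them, and where a whole thing is asked for, a point or a joint stands for the part that bears it (a point fixed in the world has none). Each returns a list of dicts, best first, with "p" (0 to 1); they miss things now and then, are a little off and sometimes report something else, mostly with a low value. They report only what shows in the picture. A call takes as long as a camera call. They do not tell look-alikes from the thing itself.
- look_for(camera, label): "point" ([x, y, z] in mm, in world coordinates, good to about 4 mm: the middle of the surface that is visible of it).
- masks_of(camera, label): "region" (384x512 bool, what is visible of it).
- pinpoint(camera, label): "point" ([x, y, z] in mm, in world coordinates, good to about 4 mm: a listed point, or the origin of a listed thing).
The state is a dict: "time_s": time; "joint_pos": joint angles; "dq": joint speeds; "joint_torque": joint torques, N m; "ee_pos": TCP position; "orientation": TCP orientation; "force": force on the tool from outside, world axes, zero at the start; "moment": the same for the moment, N m; "gripper_width": opening from 0.0 (shut) to 1.0 (fully open); "grasp_force": force on a finger pad.
Only numpy, scipy, OpenCV 4.12 (cv2) and the standard library are available. Lean on these libraries where they do the work, as an engineer would, in place of code of your own. Each camera call takes 0.05 s, during which the arm holds its last target. There are 200 camera calls.

## Task

Set up the inspection slide: first take the capped tube from its rest and lay it in the carriage's cradle, leaving the open tube alone, and then crank the handwheel until the carriage's pointer lines up with the index clip on the scale. After that swing the clamp lever all the way to its stop, and last tilt the mirror up to 45 degrees so that it stays there by itself. Do not knock anything else about, and leave the tube lying in its cradle.

Things in the scene. Friction and masses are not known exactly. Their poses are not given: they have to be found in the camera images.
- slide_bench: The fixed inspection slide: a grey base plate, 135 x 340 x 12 mm, with two steel rails along its y axis. Origin: underside of the plate, below the middle of its width; x points to the back (mirror side), y along the slide away from the handwheel, z up. The aluminium drive box (70 x 66 mm, top at z = 85 mm) stands at its -y end and carries the handwheel. The base stands anywhere within some cm and may be turned up to about 12 degrees.
- capped_tube: Clear 50 ml conical tube with a ribbed screw cap, 116 mm long, lying level in one of two identical white V rests. Body diameter 29 mm, straight from 18 to 97 mm along it; cap diameter 34 mm, from 97 to 116 mm. Weight about 40 g. Origin at the conical tip on the axis; z runs along the axis to the cap.
- capped_tube_mid (a point): Point on the capped tube's axis, 57.5 mm from its tip: the middle of the plain body, where it bridges the 48 mm gap between the two yokes of its rest and can be gripped from above. While it lies in the rest the axis is 39 mm above the worktop and 33 mm above the rest's plate.
- open_tube: A similar tube without cap, 114 mm long, lying in the other rest, either side of the bench; it must stay there. Axes as the capped tube.
- cradle (a point): On the carriage: where the middle of the tube's body (capped_tube_mid) shall come to lie, on the axis of a tube lying in the cradle. The cradle is two white V yokes, 8 mm thick, 56 mm apart, open upward, on the carriage plate; the tube lies along the bench's y axis, cap to either side. Carriage plate 33 mm below this point, 75 x 84 mm; yokes reach 18 mm to each side and end 4 mm below this point.
- carriage (a joint): Slide of the carriage along the bench's +y (m), 0 at the handwheel end, up to 0.070. Moved only by the screw: 24 mm for each full turn of the handwheel; it stays where it is left.
- pointer (a point): Tip of the black pointer at the carriage's front edge, 6 mm above the underside of the carriage plate. It moves along the scale with the carriage.
- index_clip: Small steel clip (13 x 12 x 12 mm, with a black screw head and a black line on its centre) fixed at a random place on the white scale along the front edge of the base. Its origin is on the line, at the edge next to the pointer's track; its y axis is along the slide. The pointer lines up when pointer and clip have the same position along the bench's y axis. At the start the clip lies 24 to 46 mm further along +y than the pointer at joint 0; crank to it within 2.5 mm.
- handwheel (a joint): Angle of the handwheel (rad), growing clockwise seen from above, which moves the carriage toward +y; 0 to 18.3 rad. A friction torque of about 0.08 N m holds it.
- wheel_axis (a point): Point on the handwheel's vertical axis at the height of knob_grip (126 mm above the worktop). The black wheel is 96 mm across, its top 106 mm above the worktop.
- knob_grip (a point): Middle of the upright black crank knob on the handwheel: diameter 18 mm, from 109 to 144 mm above the worktop, 38 mm from the wheel axis. It spins freely on its pin, so it can be held from above and led round in a circle without turning the hand.
- clamp_lever (a joint): Angle of the clamp lever (rad): 0 pointing to the bench's -x (front), growing clockwise seen from above to the stop at 1.4, where it points nearly to +y. Starts between 0 and 0.2; home is above 1.28. Friction torque 0.05 N m.
- lever_knob (a point): Grip of the clamp lever: middle of the upper part of an upright grey pin at the lever's end, diameter 14 mm, from 30 to 64 mm above the worktop; this point is at 50 mm, 50 mm from the pivot.
- lever_pivot (a point): Point on the clamp lever's vertical pivot axis at the height of lever_knob.
- mirror (a joint): Angle of the mirror above level (rad): 0 lying level to the back, 0.785 = 45 degrees, 1.5 upright. Starts at 0.2 to 0.45. The stiff hinge (0.12 N m) keeps it where it is left. A quadrant at its +y side has a long tick at 45 degrees and shorter ones every 15 degrees.
- mirror_hinge (a point): Middle of the mirror's hinge axis, which runs along the bench's y; 42 mm above the worktop. The framed mirror plate is 126 mm wide and 4 mm thick and reaches 64 mm from the hinge.
- mirror_tab (a point): Centre of the round grey grip tab in the middle of the mirror's free edge, 80 mm from the hinge: a disc of 18 mm diameter, 14 mm thick along the bench's y, on an 8 mm wide stem. Held by its two flat sides it can turn between the fingers as the mirror swings. At angle a it lies 80 cos(a) mm behind and 80 sin(a) mm above the hinge.
- beaker_150: Clear glass beaker, 67 mm across and 83 mm high, standing to the right behind the bench; a bystander. Origin under its centre.
- jar_caps: Clear jar full of screw caps, 78 mm across and 107 mm high, standing at the right; a bystander. Origin under its centre.
- tape_roll: Roll of paper tape, 72 mm across and 18 mm high, lying at the left; a bystander. Origin under its centre.
- vial_capped: Small standing capped vial, 12 mm across and 32 mm high, at the left front; a bystander. Origin under its centre.
- open_tube_mid (a point): Point on the open tube's axis, 57.5 mm from its tip.
Mind the look-alikes: they are no part of the job. Leave any brown or turquoise look-alike of the capped_tube alone.

How it is judged:
By the outcome, as a careful person would: the job done as asked, in the order asked, and still so for the second after the job is handed in, with the robot touching nothing.
It also fails if it takes over 72 s, if anything falls off the work surface, if the arm or the gripper's body presses on something with over 40 N, if the wrist force passes 120 N, or if a joint passes its speed limit or range.

## Working session

There is one attempt and no reset: what is moved stays moved. The work goes in short steps, Python scripts to look and compute and a shell command to move; the robot and the scene stay as the last step left them, time stands still between calls to the robot, and variables do not carry over. Pictures are saved under pics/ and viewed, at most 10 in all, crops included, and the job is handed in when it is done.

```bash
ls; mkdir -p pics; cat > h.py <<'E'
from bench import *
import numpy as np, cv2
def snap(n,f=None,crop=None,scale=1):
    c=read_camera(n)
    if f:
        im=c["image"]
        if crop: x0,y0,x1,y1=crop; im=im[y0:y1,x0:x1]
        if scale!=1: im=cv2.resize(im,None,fx=scale,fy=scale,interpolation=cv2.INTER_CUBIC)
        cv2.imwrite("pics/"+f,im)
    return c
def proj(c,p):
    q=c["world_to_cam"]@np.append(np.asarray(p,float),1); s=q[:2]/q[2]
    s=s*(1+c["k1"]*(s@s)); return (c["mtx"]@np.append(s,1))[:2]
def ray(c,uv):
    d=np.linalg.solve(c["mtx"],[uv[0],uv[1],1])[:2]; s=d.copy()
    for _ in range(20): s=d/(1+c["k1"]*(s@s))
    R=c["world_to_cam"][:3,:3];t=c["world_to_cam"][:3,3]
    return -R.T@t, R.T@np.append(s,1)
def atz(c,uv,z):
    o,d=ray(c,uv); return o+d*(z-o[2])/d[2]
E
python3 - <<'E'
from h import *
o=get_obs();print({k:np.round(v,3) for k,v in o.items()})
import bench;print([k for k in dir(bench) if not k.startswith('_')])
C={n:snap(n,n+"0.png") for n in("scene","top")}
for n in C:
  for l in "slide_bench capped_tube_mid open_tube_mid capped_tube cradle pointer index_clip wheel_axis knob_grip lever_knob lever_pivot mirror_hinge mirror_tab beaker_150 jar_caps tape_roll vial_capped".split():
    for r in pinpoint(n,l)[:3]:
      if r["p"]>.2: print(n,l,round(r["p"],2),np.round(r["point"]),np.round(proj(C[n],r["point"])))
a=cv2.imread("pics/scene0.png")
E
```

```text
pics
{'time_s': np.float64(0.0), 'joint_pos': array([ 1.319,  0.314, -0.048,  1.21 ,  0.   ,  1.571]), 'dq': array([ 0.001,  0.001, -0.001, -0.003, -0.   , -0.001]), 'joint_torque': array([-0.0000e+00, -5.3959e+01,  3.3975e+01,  1.9000e-02,  0.0000e+00,
        0.0000e+00]), 'ee_pos': array([149.429, 580.812, 403.824]), 'orientation': array([ 0.126,  0.992, -0.001, -0.   ]), 'force': array([ 0.133, -0.186,  0.031]), 'moment': array([0.014, 0.018, 0.019]), 'grasp_force': np.float64(0.0), 'gripper_width': np.float64(1.001)}
['PlanningError', 'get_obs', 'grip_depth', 'hand_in', 'look_for', 'masks_of', 'pinpoint', 'read_camera']
scene slide_bench 0.93 [513.  16.   1.] [270. 229.]
scene capped_tube_mid 0.71 [539. 543.  16.] [193. 148.]
scene capped_tube_mid 0.66 [473. 346.  39.] [208. 178.]
scene capped_tube_mid 0.42 [427. 738.  22.] [147. 134.]
scene open_tube_mid 0.61 [ 506. -290.   35.] [330. 283.]
scene capped_tube 0.65 [378. 719.  10.] [140. 143.]
scene capped_tube 0.53 [582. 583.  13.] [196. 139.]
scene capped_tube 0.47 [529. 325.  41.] [222. 173.]
scene cradle 0.84 [511.  17.  72.]
[... 1180 characters left out ...]
296. 201.]
top cradle 0.67 [650. 271.   2.] [238. 171.]
top pointer 0.8 [463.   8.  28.] [296. 213.]
top wheel_axis 0.46 [ 532. -106.  128.] [326. 195.]
top knob_grip 0.53 [ 500. -112.  121.] [327. 203.]
top knob_grip 0.38 [648.  74.  74.] [283. 169.]
top lever_knob 0.63 [456. 160.  53.] [262. 213.]
top lever_pivot 0.57 [504. 164.  53.] [261. 202.]
top mirror_hinge 0.8 [578.  65.  43.] [284. 187.]
top mirror_hinge 0.46 [461.   8.  25.] [296. 214.]
top mirror_tab 0.84 [647.  70.  72.] [284. 170.]
top beaker_150 0.62 [ 732. -154.    4.] [332. 156.]
top jar_caps 0.77 [ 629. -357.   -0.] [376. 180.]
top tape_roll 0.59 [651. 270.   3.] [238. 171.]
top vial_capped 0.63 [514.  17.  65.] [295. 201.]
```

```bash
python3 - <<'E'
import cv2
a=cv2.imread("pics/scene0.png")[100:320,110:400]; cv2.imwrite("pics/s1.png",cv2.resize(a,None,fx=2.7,fy=2.7,interpolation=cv2.INTER_CUBIC))
a=cv2.imread("pics/top0.png")[130:260,110:400]; cv2.imwrite("pics/t1.png",cv2.resize(a,None,fx=2.7,fy=2.7,interpolation=cv2.INTER_CUBIC))
E
```

```text
(no output)
```

View pics/s1.png

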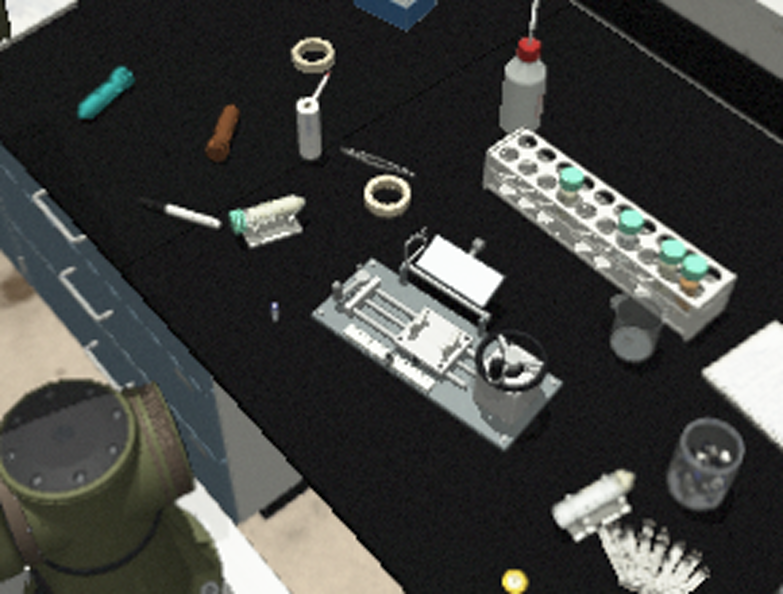

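View pics/t1.png

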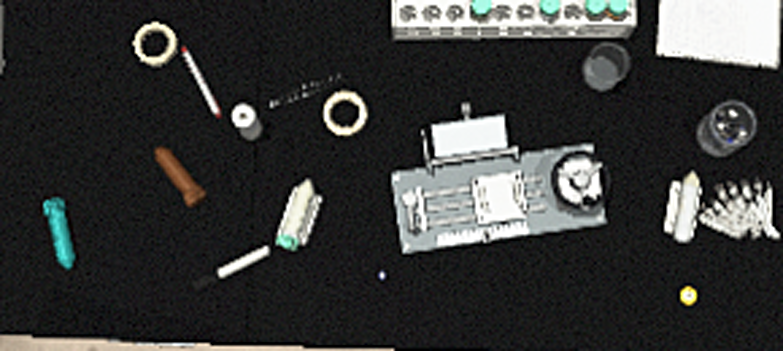

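Candidates for capped_tube:
- Green-capped tube in a white rest, scene (208,178), top (221,208).
- Turquoise look-alike, scene (150,134).
- Brown look-alike, scene (193,148).
- Open tube without cap, scene (330,283), top (364,206).

I choose the green-capped tube at about (474,341,39), with its axis at about 163°. Next I move above it and check in a close crop.

```bash
python3 -m pendant '3.25 -2.4 -0.6 -0.2 -1;3.25 -2.4 -0.6 -0.2 -1;3.25 -2.4 -0.6 -0.2 -1;3.25 -2.4 -0.6 -0.2 -1;3.25 -2.4 -0.6 -0.2 -1' 40; python3 -m pendant '3.25 -2.4 -0.6 -0.2 -1;3.25 -2.4 -0.6 -0.2 -1;3.25 -2.4 -0.6 -0.2 -1;3.25 -2.4 -0.6 -0.2 -1;3.25 -2.4 -0.6 -0.2 -1'; python3 - <<'E'
from h import *
c=snap("wrist","w1.png");o=get_obs();print(grip_depth,np.round(o["ee_pos"]),o["orientation"],o["joint_pos"])
for l in ("capped_tube_mid","capped_tube"):
  for r in pinpoint("wrist",l)[:3]: print(l,round(r["p"],2),np.round(r["point"]),np.round(proj(c,r["point"])))
E
```

```text
time_s: 2.22
ee_pos: [313.1, 459.9, 374.6]
orientation: [0.134, 0.991, 0.0, 0.0]
force: [-0.5, 1.2, 0.1]
gripper_width: 0.997
grasp_force: 0.0
time_s: 2.63
ee_pos: [475.9, 339.6, 344.6]
orientation: [0.143, 0.99, 0.0, 0.0]
force: [0.3, 0.1, 0.1]
gripper_width: 0.995
grasp_force: 0.0
154.70000000000002 [481. 336. 343.] [ 0.14585562  0.98930222 -0.00166569  0.00211849] [ 0.61104148  0.31773811 -0.18333829  1.0689301  -0.00533163  0.90379603]
capped_tube_mid 0.82 [474. 341.  38.] [256. 180.]
capped_tube_mid 0.56 [536. 550.  15.] [453. 174.]
capped_tube 0.82 [582. 584.  15.] [486. 204.]
capped_tube 0.76 [530. 326.  40.] [256. 232.]
```

View pics/w1.png

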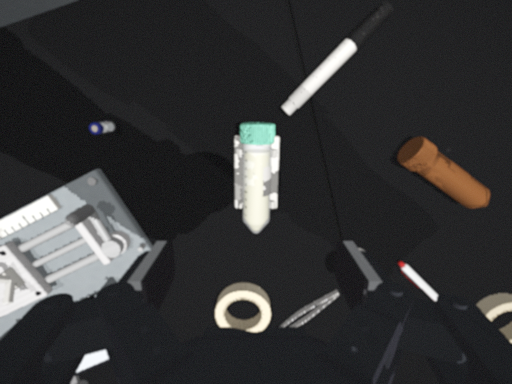

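The picture shows the green-capped tube in its white rest at (256,180), lying along the finger gap, so the hand is aligned with it. The brown look-alike is at (445,172) and the bench is at lower left. Descending to grip.

```bash
python3 -m pendant '0 0 -3.5 0 -1;0 0 -3.5 0 -1;0 0 -3 0 -1;0 0 -2.5 0 -1;0 0 -1.5 0 -1'; python3 -m pendant '0 0 -1 0 -1;0 0 0 0 -1;0 0 0 0 0;0 0 0 0 0.5;0 0 0 0 1'; python3 -m pendant '0 0 0 0 1;0 0 0 0 1;0 0 0 0 1;0 0 0 0 1;0 0 0 0 1'; python3 -c "
from bench import *;import bench;print(grip_depth,bench.grip_depth)"
```

```text
time_s: 3.2
ee_pos: [472.4, 341.2, 201.9]
orientation: [0.142, 0.99, -0.001, -0.001]
force: [0.0, -0.7, 0.1]
gripper_width: 1.006
grasp_force: 0.0
time_s: 3.62
ee_pos: [475.1, 341.8, 196.3]
orientation: [0.143, 0.99, 0.001, 0.001]
force: [0.6, -0.1, -0.5]
gripper_width: 0.603
grasp_force: 0.0
time_s: 4.03
ee_pos: [475.1, 341.7, 196.0]
orientation: [0.143, 0.99, 0.001, 0.001]
force: [-0.8, 1.3, 5.7]
gripper_width: 0.324
grasp_force: 39.2
154.70000000000002 154.70000000000002
```

```bash
python3 -m pendant '0 0 1 0 1;0 0 2.5 0 1;0 0 3 0 1;0 0 3.5 0 1;0.3 -2.5 1 -6 1'; python3 -m pendant '0.4 -3 0 -6 1;0.4 -3 0 -6 1;0.4 -3 0 -6 1;0 -1 0 0 1;0 0 0 0 1'; python3 - <<'E'
from h import *
o=get_obs();print(np.round(o["ee_pos"]),o["orientation"],o["gripper_width"],o["grasp_force"])
W=snap("wrist","w2.png");T=snap("top");S=snap("scene")
for n,c in (("wrist",W),("top",T),("scene",S)):
  for l in "slide_bench cradle pointer index_clip wheel_axis knob_grip lever_knob lever_pivot mirror_hinge mirror_tab".split():
    for r in pinpoint(n,l)[:1]:
      if r["p"]>.3: print(n,l,round(r["p"],2),np.round(r["point"]),np.round(proj(c,r["point"])))
E
```

```text
time_s: 4.45
ee_pos: [478.7, 319.2, 310.4]
orientation: [0.193, 0.981, 0.003, 0.002]
force: [0.6, 1.0, 0.2]
gripper_width: 0.322
grasp_force: 39.5
time_s: 4.87
ee_pos: [489.3, 213.7, 305.1]
orientation: [0.347, 0.938, -0.001, -0.0]
force: [-0.5, 0.2, 0.9]
gripper_width: 0.325
grasp_force: 39.5
[489. 214. 305.] [ 3.46583978e-01  9.38018783e-01 -5.52473648e-04 -5.72159818e-05] 0.32497598101188346 39.4845449924469
wrist pointer 0.56 [462.  10.  32.] [ 87. 294.]
wrist index_clip 0.75 [457.  35.  19.] [107. 270.]
wrist knob_grip 0.47 [460.   8.  32.] [ 85. 294.]
wrist lever_pivot 0.74 [505. 157.  50.] [219. 248.]
wrist mirror_tab 0.73 [464.   9.  32.] [ 89. 296.]
top slide_bench 0.74 [512.  15.  -0.] [294. 203.]
top cradle 0.63 [511.  18.  63.] [295. 201.]
top pointer 0.58 [465.   4.  27.] [297. 213.]
top wheel_axis 0.56 [ 529. -109.  129.] [326. 196.]
top knob_grip 0.49 [ 496. -115.  124.] [328. 204.]
top lever_pivot 0.6 [507. 165.  52.] [261. 202.]
top mirror_hinge 0.72 [578.  64.  43.] [284. 187.]
top mirror_tab 0.73 [647.  73.  72.] [283. 170.]
scene slide_bench 0.65 [510.  15.   4.] [270. 230.]
scene cradle 0.82 [509.  14.  69.] [270. 220.]
scene pointer 0.74 [464.   7.  32.] [262. 234.]
scene wheel_axis 0.56 [ 535. -109.  129.] [300. 228.]
scene knob_grip 0.88 [ 493. -114.  122.] [293. 237.]
scene lever_knob 0.52 [456. 153.  52.] [235. 207.]
scene lever_pivot 0.59 [506. 160.  51.] [244. 199.]
scene mirror_hinge 0.84 [575.  59.  39.] [275. 208.]
scene mirror_tab 0.78 [648.  76.  71.] [286. 190.]
```

View pics/w2.png

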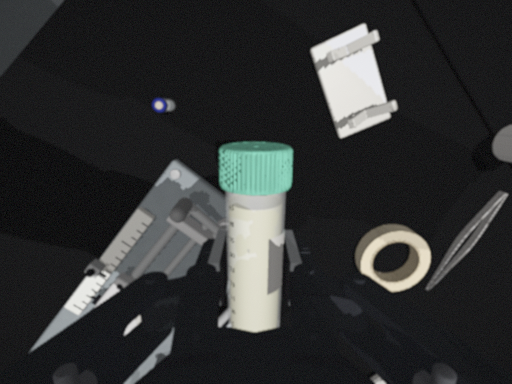

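The tube is held with its green cap at (256,168), and the empty rest is at (352,80). The bench front edge runs from (175,162) to (32,350), and I'll use it to get the yaw.

```bash
python3 - <<'E'
from h import *
c=read_camera("wrist");im=c["image"]
# bench front edge: refine with gradient along normals
p0,p1=np.array([170,168.]),np.array([36,345.])
d=(p1-p0)/np.linalg.norm(p1-p0);n=np.array([-d[1],d[0]])
g=cv2.GaussianBlur(cv2.cvtColor(im,cv2.COLOR_BGR2GRAY),(3,3),0).astype(np.float32)
P=[]
for t in np.linspace(.05,.95,30):
  q=p0+t*(p1-p0);s=np.arange(-8,8.1,.5);pt=q+s[:,None]*n
  v=cv2.remap(g,pt[:,0].astype(np.float32)[None],pt[:,1].astype(np.float32)[None],cv2.INTER_LINEAR)[0]
  k=np.argmax(abs(np.diff(v)));P.append(atz(c,pt[k],12)[:2])
P=np.array(P).astype(np.float32)
vx,vy,x,y=cv2.fitLine(P,cv2.DIST_HUBER,0,.01,.01).ravel()
print("dir",np.degrees(np.arctan2(vy,vx))%180,x,y,np.round((P-[x,y])@[-vy,vx],1))
a=atz(c,(148,210),12);b=atz(c,(68,300),12);print(a,b,np.degrees(np.arctan2(*(a-b)[[1,0]])))
T=read_camera("top");m=masks_of("top","slide_bench")[0]["region"]
r=cv2.minAreaRect(np.argwhere(m)[:,::-1].astype(np.float32));bx=np.array([atz(T,q,12)[:2] for q in cv2.boxPoints(r)]);print(bx.round())
E
```

```text
dir 100.23536 440.49652 47.78204 [ 0.1  0.5 -0.5  0.4 -0.2 -0.2 -0.3  0.1  0.1  0.  -0.1  0.4  0.3 -0.2
  0.2  0.2  9.5 -4.6  4.2 -0.  -0.1 -0.6 -0.7 -0.7 -0.2 -0.3 -0.3 -0.9
 12.  10.3]
[439.3487326  117.19131789  12.        ] [455.83743525 -29.94951946  12.        ] 96.3939290644686
[[ 655.  147.]
 [ 691. -158.]
 [ 464. -177.]
 [ 430.  122.]]
```

```bash
python3 - <<'E'
from h import *
c=read_camera("wrist");im=c["image"]
g=cv2.GaussianBlur(cv2.cvtColor(im,cv2.COLOR_BGR2GRAY),(3,3),0).astype(np.float32)
def fit(p0,p1,w=8):
  p0,p1=np.array(p0,float),np.array(p1,float);d=(p1-p0)/np.linalg.norm(p1-p0);n=np.array([-d[1],d[0]]);P=[]
  for t in np.linspace(.02,.98,40):
    pt=p0+t*(p1-p0)+np.arange(-w,w+.1,.5)[:,None]*n
    v=cv2.remap(g,pt[:,0].astype(np.float32)[None],pt[:,1].astype(np.float32)[None],cv2.INTER_LINEAR)[0]
    P.append(atz(c,pt[np.argmax(abs(np.diff(v)))],12)[:2])
  P=np.array(P);k=np.ones(len(P),bool)
  for _ in range(6):
    f=np.polyfit(P[k,1],P[k,0],1);e=P[:,0]-np.polyval(f,P[:,1]);k=abs(e)<max(1,2*np.median(abs(e)))
  return 90+np.degrees(np.arctan(-f[0])),np.polyval(f,16),k.sum(),e[k].std(),P[k][[0,-1]].round()
print(fit((172,164),(36,345)))
print(fit((172,164),(90,272)))
print(fit((142,208),(110,252),5))
E
```

```text
(np.float64(99.99685991532263), np.float64(446.0556472874938), np.int64(34), np.float64(0.3197780531017074), array([[420., 165.],
       [462., -77.]]))
(np.float64(100.16926702582894), np.float64(446.1438659634546), np.int64(37), np.float64(0.2664798066780493), array([[419., 166.],
       [444.,  32.]]))
(np.float64(100.8197464950294), np.float64(448.2721628427957), np.int64(40), np.float64(0.0034074557660849505), array([[430., 112.],
       [441.,  52.]]))
```

```bash
python3 -m pendant '0.3 -2.8 0 -5.6 1;0.3 -2.8 0 -5.6 1;0.3 -2.8 0 -5.6 1;0.3 -2.8 0 -5.6 1;0.3 -2.8 -1 -5.6 1'; python3 -m pendant '0.4 -2.9 -1.5 -5.6 1;0.3 -2.8 -1.5 -6 1;0 0 -1 0 1;0 0 0 0 1;0 0 0 0 1'; python3 - <<'E'
from h import *
o=get_obs();print(np.round(o["ee_pos"],1),o["orientation"],o["gripper_width"])
for i in range(2):
 for n in("wrist","top","scene"):
  c=snap(n,"%s3.png"%n)
  for l in ("cradle","pointer","index_clip","capped_tube_mid","capped_tube"):
    for r in pinpoint(n,l)[:1]:
      if r["p"]>.3: print(n,l,round(r["p"],2),np.round(r["point"]),np.round(proj(c,r["point"])))
a=cv2.imread("pics/scene3.png")[170:270,210:340];a=cv2.resize(a,(400*13//10,400),interpolation=cv2.INTER_CUBIC)
b=cv2.resize(cv2.imread("pics/wrist3.png")[150:384,:],(520*1,240));cv2.imwrite("pics/m3.png",cv2.vconcat([a[:350],b]))
E
```

```text
time_s: 7.13
ee_pos: [505.3, 75.0, 296.3]
orientation: [0.564, 0.826, 0.001, 0.001]
force: [0.6, 0.9, -0.8]
gripper_width: 0.322
grasp_force: 39.5
time_s: 7.55
ee_pos: [511.1, 19.2, 254.3]
orientation: [0.643, 0.766, -0.0, -0.001]
force: [-0.0, -0.1, -0.2]
gripper_width: 0.323
grasp_force: 39.5
[511.1  19.2 254.3] [ 6.42744179e-01  7.66080490e-01 -3.06352581e-04 -7.12894425e-04] 0.32342458811833763
wrist pointer 0.81 [465.   8.  35.] [190. 218.]
wrist index_clip 0.77 [458.  31.  18.] [189. 180.]
wrist capped_tube_mid 0.85 [507.  18.  95.] [246. 258.]
top cradle 0.58 [ 731. -152.    3.] [332. 157.]
top pointer 0.58 [463.   4.  29.] [297. 213.]
top capped_tube_mid 0.69 [ 500. -290.   43.] [364. 206.]
top capped_tube 0.67 [579. 579.  11.] [169. 184.]
scene cradle 0.75 [510.  11.  70.] [271. 220.]
scene pointer 0.56 [465.   4.  34.] [263. 234.]
scene capped_tube_mid 0.72 [514.  25.  98.] [270. 213.]
scene capped_tube 0.68 [580. 585.  12.] [196. 139.]
wrist pointer 0.72 [464.   5.  31.] [189. 218.]
wrist index_clip 0.96 [456.  36.  20.] [186. 173.]
wrist capped_tube_mid 0.72 [510.  17.  98.] [251. 261.]
top cradle 0.63 [512.  17.  65.] [295. 201.]
top pointer 0.5 [465.   6.  29.] [297. 213.]
top capped_tube_mid 0.5 [646.  74.  72.] [283. 170.]
top capped_tube 0.68 [376. 721.  14.] [135. 228.]
scene cradle 0.54 [509.  16.  69.] [270. 220.]
scene pointer 0.55 [462.   7.  33.] [262. 233.]
scene capped_tube_mid 0.74 [573.  62.  38.] [274. 208.]
scene capped_tube 0.62 [522. -38. 101.] [283. 222.]
```

View pics/m3.png

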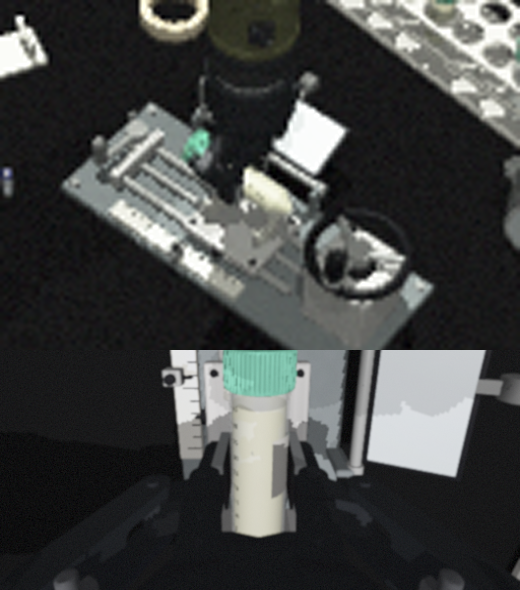

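The hand is aligned with the bench: the scale is vertical in the wrist view, and the tube is centred between the plate screws (213 and 300, row 372). Lowering it now.

```bash
python3 -m pendant '0 -0.25 -1 0 1;0 0 -1 0 1;0 0 -0.5 0 1;0 0 0 0 1;0 0 0 0 1'; python3 -m pendant '0 0 -0.2 0 1;0 0 0 0 1;0 0 0 0 1';python3 -m pendant '0 0 -0.2 0 1;0 0 0 0 1;0 0 0 0 1'
```

```text
time_s: 9.77
ee_pos: [511.0, 16.5, 228.8]
orientation: [0.643, 0.766, -0.001, -0.001]
force: [0.5, 0.8, -0.5]
gripper_width: 0.322
grasp_force: 39.5
time_s: 10.02
ee_pos: [511.6, 16.6, 227.9]
orientation: [0.643, 0.766, 0.0, 0.0]
force: [-0.2, 0.6, -0.1]
gripper_width: 0.325
grasp_force: 39.5
time_s: 10.27
ee_pos: [511.5, 16.6, 225.7]
orientation: [0.643, 0.766, 0.0, -0.0]
force: [0.1, -0.3, -0.7]
gripper_width: 0.318
grasp_force: 39.5
```

```bash
for i in 1; do python3 -m pendant '0 0 -0.15 0 1;0 0 0 0 1;0 0 0 0 1' | sed -n '2p;4p'; python3 -m pendant '0 0 -0.15 0 1;0 0 0 0 1;0 0 0 0 1'| sed -n '2p;4p'; python3 -m pendant '0 0 -0.15 0 1;0 0 0 0 1;0 0 0 0 1'| sed -n '2p;4p'; done
```

```text
ee_pos: [511.4, 16.5, 224.5]
force: [-2.0, -0.7, 4.8]
ee_pos: [511.4, 16.5, 224.3]
force: [-7.4, -1.2, 18.0]
ee_pos: [511.1, 16.4, 223.3]
force: [-9.9, -1.1, 24.7]
```

```bash
python3 -m pendant '-0.1 0 0.25 0 1;0 0 0 0 1;0 0 0 0 0.2;0 0 0 0 0;0 0 0 0 -0.2'; python3 -m pendant '0 0 0 0 -0.2;0 0 1 0 -0.2;0 0 3 0 -0.2;0 0 3.5 0 -0.2;0 0 3.5 0 -0.2';python3 -m pendant '-0.5 -3 0 0 -0.2;-0.5 -3 0 0 -0.2;-0.5 -3 0 0 -0.2;0 0 0 0 -0.2'; python3 - <<'E'
from h import *
c=snap("wrist","w4.png")
print(get_obs()["ee_pos"])
for n in("wrist","top","scene"):
  c=read_camera(n)
  for l in ("pointer","index_clip","capped_tube_mid","wheel_axis","knob_grip"):
    for r in pinpoint(n,l)[:1]:
      if r["p"]>.3: print(n,l,round(r["p"],2),np.round(r["point"]),np.round(proj(c,r["point"])))
E
```

```text
time_s: 11.43
ee_pos: [510.4, 16.6, 223.3]
orientation: [0.643, 0.766, -0.0, -0.0]
force: [0.7, -0.0, 0.2]
gripper_width: 0.599
grasp_force: 0.0
time_s: 11.85
ee_pos: [509.9, 16.6, 335.0]
orientation: [0.643, 0.766, -0.001, -0.001]
force: [0.6, 0.3, -0.4]
gripper_width: 0.6
grasp_force: 0.0
time_s: 12.18
ee_pos: [494.8, -76.9, 334.8]
orientation: [0.645, 0.765, -0.001, 0.001]
force: [0.4, 0.5, -0.6]
gripper_width: 0.606
grasp_force: 0.0
[495.13555728 -75.31615153 334.52389892]
wrist pointer 0.86 [464.   7.  32.] [235.  93.]
wrist index_clip 0.55 [456.  36.  18.] [233.  59.]
wrist capped_tube_mid 0.62 [510.  17.  66.] [291.  88.]
wrist wheel_axis 0.65 [ 535. -116.  127.] [297. 278.]
wrist knob_grip 0.65 [ 499. -116.  127.] [249. 271.]
top pointer 0.71 [465.   8.  24.] [296. 213.]
top capped_tube_mid 0.69 [510.  16.  66.] [295. 201.]
scene pointer 0.72 [466.   9.  33.] [262. 233.]
scene index_clip 0.6 [509. 162.  50.] [244. 199.]
scene capped_tube_mid 0.74 [512.  23.  67.] [269. 218.]
scene wheel_axis 0.81 [ 531. -108.  129.] [299. 228.]
scene knob_grip 0.88 [ 493. -115.  124.] [293. 237.]
```

View pics/w4.png

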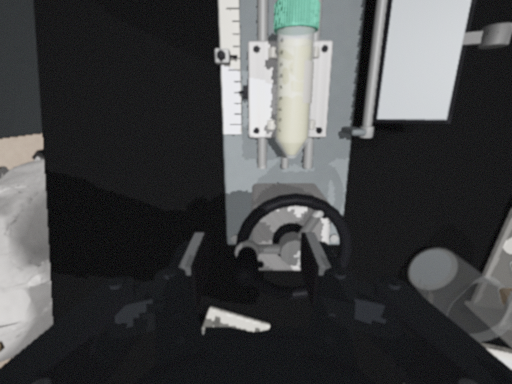

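The tube lies in its cradle (291,90). The knob is at about (247,258), the pointer at (243,93) and the clip at (226,57), with about 29 mm to go. Gripping the knob.

```bash
python3 -m pendant '0.1 -3 0 0 -0.2;0 -0.9 -0.5 0 -0.2;0 0 -2.5 0 -0.2;0 0 -1.5 0 -0.2;0 0 0 0 -0.2'; python3 -m pendant '0 0 0 0 0.4;0 0 0 0 1;0 0 0 0 1;0 0 0 0 1;0 0 0 0 1' 40; python3 - <<'E'
from h import *
for n in("top","scene","wrist"):
 for i in range(2):
  c=read_camera(n)
  for l in ("pointer","index_clip","wheel_axis"):
    for r in pinpoint(n,l)[:1]:
      if r["p"]>.3: print(n,l,round(r["p"],2),np.round(r["point"]),np.round(proj(c,r["point"])))
E
```

```text
time_s: 13.55
ee_pos: [494.8, -112.4, 285.6]
orientation: [0.643, 0.766, -0.001, -0.002]
force: [-0.3, 0.2, -0.0]
gripper_width: 0.597
grasp_force: 0.0
time_s: 13.97
ee_pos: [495.4, -112.6, 289.8]
orientation: [0.643, 0.766, -0.001, -0.0]
force: [-7.7, -2.2, 5.7]
gripper_width: 0.19
grasp_force: 39.2
top pointer 0.7 [460.   6.  28.] [297. 214.]
top wheel_axis 0.49 [ 532. -107.  128.] [326. 195.]
top pointer 0.45 [465.   5.  25.] [297. 213.]
top index_clip 0.37 [646.  72.  73.] [283. 170.]
top wheel_axis 0.69 [650. 271.   1.] [238. 171.]
scene pointer 0.58 [466.   5.  33.] [263. 233.]
scene wheel_axis 0.68 [ 533. -111.  127.] [300. 229.]
scene pointer 0.65 [575.  62.  39.] [274. 207.]
scene wheel_axis 0.75 [ 529. -105.  126.] [298. 229.]
wrist pointer 0.77 [465.   6.  32.] [242.  37.]
wrist wheel_axis 0.76 [ 533. -114.  126.] [321. 264.]
wrist wheel_axis 0.84 [ 531. -114.  130.] [319. 267.]
```

```bash
python3 - <<'E'
import numpy as np
a=np.radians(185.2-22.5*np.arange(21));p=3.8*np.c_[np.cos(a),np.sin(a)];p=np.round(p-p[0],2);print(np.round(np.diff(p,axis=0),2).tolist())
E
```

```text
[[0.16, 1.47], [0.7, 1.31], [1.16, 0.93], [1.42, 0.42], [1.47, -0.16], [1.31, -0.71], [0.93, -1.15], [0.42, -1.42], [-0.16, -1.48], [-0.71, -1.3], [-1.15, -0.93], [-1.42, -0.42], [-1.48, 0.16], [-1.3, 0.7], [-0.93, 1.16], [-0.42, 1.42], [0.16, 1.47], [0.7, 1.31], [1.16, 0.93], [1.42, 0.42]]
```

```bash
python3 -m pendant '0.08 0.74 0 0 1;0.08 0.73 0 0 1;0.7 1.31 0 0 1;1.16 0.93 0 0 1;0 0 0 0 1'; python3 -m pendant '1.42 0.42 0 0 1;1.47 -0.16 0 0 1;0 0 0 0 1'
```

```text
time_s: 15.58
ee_pos: [517.1, -72.7, 289.8]
orientation: [0.642, 0.767, 0.002, -0.002]
force: [-1.9, 9.1, 6.0]
gripper_width: 0.185
grasp_force: 40.3
time_s: 15.83
ee_pos: [547.9, -72.2, 290.0]
orientation: [0.643, 0.766, 0.001, 0.001]
force: [3.9, 2.8, 1.5]
gripper_width: 0.188
grasp_force: 40.1
```

Forces are small, so I'll carry on round.

```bash
python3 -m pendant '1.31 -0.71 0 0 1;0.93 -1.15 0 0 1;0.42 -1.42 0 0 1;-0.16 -1.48 0 0 1;0 0 0 0 1'; python3 -m pendant '-0.71 -1.3 0 0 1;-1.15 -0.93 0 0 1;-1.42 -0.42 0 0 1;-1.48 0.16 0 0 1;0 0 0 0 1'; python3 -m pendant '-1.3 0.7 0 0 1;-0.93 1.16 0 0 1;0 0 0 0 1;0 0 0 0 1'; python3 - <<'E'
from h import *
Y=np.array([-.172,.985,0])
print(get_obs()["ee_pos"])
for n in("wrist","scene","top","wrist"):
  c=snap(n,n+"5.png")
  for l in ("pointer","index_clip","wheel_axis","capped_tube_mid"):
    for r in pinpoint(n,l)[:1]:
      if r["p"]>.3: print(n,l,round(r["p"],2),np.round(r["point"]),np.round(proj(c,r["point"])),r["point"]@Y)
a=cv2.imread("pics/wrist5.png")[0:150,150:350];cv2.imwrite("pics/w5c.png",cv2.resize(a,None,fx=4,fy=4,interpolation=cv2.INTER_CUBIC))
E
```

```text
time_s: 16.25
ee_pos: [568.3, -121.5, 289.8]
orientation: [0.644, 0.765, -0.001, -0.002]
force: [-10.4, 2.2, 10.6]
gripper_width: 0.195
grasp_force: 41.1
time_s: 16.67
ee_pos: [521.3, -143.9, 289.9]
orientation: [0.643, 0.766, 0.002, -0.001]
force: [-0.4, 8.3, 0.1]
gripper_width: 0.192
grasp_force: 40.1
time_s: 17.0
ee_pos: [500.1, -126.5, 289.8]
orientation: [0.643, 0.766, -0.0, 0.0]
force: [-3.9, 1.0, 6.5]
gripper_width: 0.188
grasp_force: 41.4
[ 500.14944146 -126.52246651  289.82298084]
wrist wheel_axis 0.88 [ 532. -111.  128.] [318. 236.] -200.6248
scene pointer 0.75 [459.  29.  31.] [257. 230.] -50.0234
scene index_clip 0.72 [ 730. -147.    1.] [341. 226.] -270.7021
scene wheel_axis 0.46 [ 534. -110.  128.] [300. 229.] -199.7524
scene capped_tube_mid 0.78 [508.  43.  62.] [265. 216.] -45.0679
top pointer 0.69 [462.  30.  28.] [291. 213.] -50.394
top wheel_axis 0.46 [ 530. -107.  125.] [326. 195.] -196.7223
top capped_tube_mid 0.74 [431. 736.  10.] [133. 216.] 651.0938
wrist capped_tube_mid 0.63 [ 530. -112.  127.] [314. 235.] -201.1548
```

View pics/w5c.png

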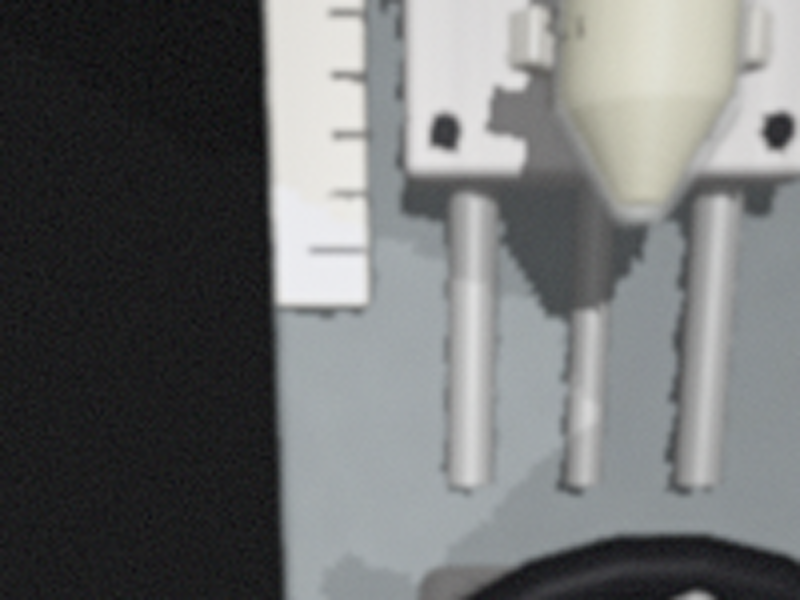

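The pointer and clip are out of this view: only the scale's handwheel end (318,300) and the tube tip (640,210) show. The network pairs give about 27.8 mm in total and 22.5 mm is done. I'll crank a further ~78°, then let go and look.

```bash
python3 -m pendant '-0.42 1.42 0 0 1;0.16 1.47 0 0 1;0.7 1.31 0 0 1;0.55 0.48 0 0 1;0 0 0 0 1'; python3 -m pendant '0 0 0 0 0.5;0 0 0 0 -0.1;0 0 0 0 -0.2;0 0 2 0 -0.2;0 0 3 0 -0.2';python3 -m pendant '-0.5 2 1 0 -0.2;-0.5 3 1 0 -0.2;0 0 0 0 -0.2;0 0 0 0 -0.2'; cat > clip.py <<'E'
from h import *
Y=np.array([-.172,.985,0])
for i in range(3):
  c=snap("wrist","w6.png")
  for l in ("pointer","index_clip","knob_grip"):
    for r in pinpoint("wrist",l)[:1]:
      if r["p"]>.3: print(l,round(r["p"],2),np.round(r["point"]),np.round(proj(c,r["point"])),r["point"]@Y)
print(get_obs()["ee_pos"])
import pickle;pickle.dump(c,open("w6.pkl","wb"))
E
python3 clip.py; python3 - <<'E'
import cv2
a=cv2.imread("pics/w6.png")[0:200,150:400];cv2.imwrite("pics/w6c.png",cv2.resize(a,None,fx=3,fy=3,interpolation=cv2.INTER_CUBIC))
E
```

```text
time_s: 18.42
ee_pos: [510.0, -77.5, 289.7]
orientation: [0.642, 0.767, 0.002, -0.003]
force: [-8.2, 13.2, 15.8]
gripper_width: 0.186
grasp_force: 42.4
time_s: 18.83
ee_pos: [509.4, -80.1, 336.5]
orientation: [0.643, 0.766, -0.002, -0.002]
force: [1.0, 0.2, 0.6]
gripper_width: 0.598
grasp_force: 0.0
time_s: 19.17
ee_pos: [500.9, -29.4, 359.4]
orientation: [0.642, 0.766, 0.0, 0.001]
force: [-0.2, -1.1, 0.1]
gripper_width: 0.601
grasp_force: 0.0
pointer 0.8 [458.  38.  34.] [224. 106.] -41.119299999999996
index_clip 0.73 [454.  34.  20.] [221. 109.] -44.10549999999999
knob_grip 0.59 [456.  34.  22.] [222. 110.] -45.2547
pointer 0.59 [459.  36.  30.] [226. 108.] -43.684999999999995
index_clip 0.67 [455.  34.  17.] [223. 109.] -45.11709999999999
knob_grip 0.74 [512. -79. 126.] [257. 263.] -165.82739999999998
pointer 0.7 [456.  38.  33.] [223. 105.] -40.526700000000005
index_clip 0.5 [453.  36.  20.] [221. 107.] -42.42159999999999
knob_grip 0.63 [514. -77. 130.] [260. 265.] -164.3812
[500.59320704 -29.99981745 358.59484227]
```

View pics/w6c.png

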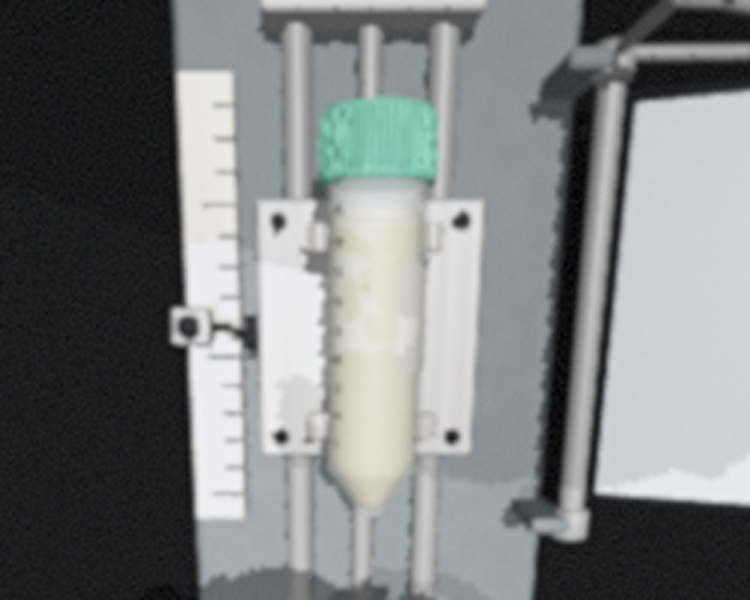

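The picture shows the tube seated between both yokes, the clip at crop (190,326) and the pointer tip at (214,328), so they are nearly in line. Now a parallax-corrected check.

```bash
python3 - <<'E'
from h import *
import pickle;c=pickle.load(open("w6.pkl","rb"))
Y=np.array([-.172,.985,0])
for z in(27,30,33): print("ptr",z,[atz(c,(150+u/3,v/3),z)@Y for u,v in((214,328),(250,333))],atz(c,(150+214/3,328/3),z).round())
for z in(18,22,25): print("clip",z,atz(c,(150+190/3,326/3),z)@Y,atz(c,(150+190/3,326/3),z).round())
g=c["image"][100:120,208:240].min(2);print(g[::1])
E
```

```text
ptr 27 [np.float64(-44.55334999823032), np.float64(-46.19334015325944)] [455.  34.  27.]
ptr 30 [np.float64(-44.51506452609966), np.float64(-46.13863449214656)] [455.  34.  30.]
ptr 33 [np.float64(-44.476779053969004), np.float64(-46.08392883103368)] [455.  34.  33.]
clip 18 -44.00296537578659 [445.  33.  18.]
clip 22 -43.96053995630939 [446.  33.  22.]
clip 25 -43.928720891701516 [446.  33.  25.]
[[ 23  24  39  98 181 224 236 236 236 235 235 235 235 234 230 225 223 223
  224 224 217 195 161 154 163 165 166 172 194 220 233 236]
 [ 55  60  62  98 170 214 228 229 228 230 228 229 228 228 229 233 235 236
  237 236 231 206 169 157 166 164 163 168 192 219 234 236]
 [131 140 137 143 168 196 208 210 210 210 208 207 212 221 228 235 236 236
  237 236 231 206 166 157 166 166 164 168 190 218 234 236]
 [185 197 195 191 192 197 200 202 206 208 200 182 188 214 229 235 236 236
  236 236 232 207 168 155 167 167 163 165 186 217 233 236]
 [202 212 207 199 193 191 196 207 216 221 210 177 169 203 226 234 236 236
  237 237 232 207 164 146 151 151 149 155 183 217 233 236]
 [195 196 175 151 141 143 160 187 
[... 1261 characters left out ...]
5  55  47  56  93 163 213 233 237]
 [ 70  84  97  94 120 175 205 202 195 194 192 188 202 228 237 237 236 237
  237 238 236 219 163  97  65  49  53  90 161 212 233 237]
 [ 25  31  35  44 105 184 225 229 228 227 225 218 219 231 237 237 236 236
  237 238 237 220 170 124 103  75  68  97 162 211 233 237]
 [ 21  22  18  31 102 186 229 238 237 237 234 226 220 223 227 226 226 226
  226 227 226 210 168 138 128 104  91 108 163 211 233 237]
 [ 29  23  20  37 106 186 228 238 237 236 229 214 198 192 193 193 193 192
  191 193 197 184 152 133 125 106 101 115 166 211 233 236]
 [ 25  28  20  36 107 186 229 238 236 235 228 213 198 192 193 192 191 190
  188 191 194 182 149 136 134 126 125 134 171 210 232 236]]
```

The pointer block spans rows 105–116, so its centre is at 110.5, while the clip line is at row 108.7. That makes it about 1.5 mm short at about 1 mm/px. I'll regrip and add about 22°.

```bash
python3 -m pendant '0.5 -2.5 -1 0 -0.2;0.45 -2.25 -1.5 0 -0.2;0 0 -2.6 0 -0.2;0 0 -1.8 0 -0.2;0 0 0 0 0'; python3 -m pendant '0 0 0 0 0.5;0 0 0 0 1;0 0 0 0 1;0 0 0 0 1;0 0 0 0 1'; python3 -m pendant '0.65 0.38 0 0 1;0.65 0.27 0 0 1;0 0 0 0 1'; python3 -m pendant '0 0 0 0 0.5;0 0 0 0 -0.1;0 0 0 0 -0.2;0 0 2 0 -0.2;0 0 3 0 -0.2';python3 -m pendant '-1 3 -1 0 -0.2;-1 3.5 -1 0 -0.2;-1 3 -1 0 -0.2;0 0 0 0 -0.2;0 0 0 0 -0.2'; python3 clip.py; python3 - <<'E'
import cv2
a=cv2.imread("pics/w6.png")[60:260,130:350];cv2.imwrite("pics/w7c.png",cv2.resize(a,None,fx=3,fy=3,interpolation=cv2.INTER_CUBIC))
E
```

```text
time_s: 20.18
ee_pos: [508.3, -77.5, 286.2]
orientation: [0.643, 0.766, -0.002, -0.003]
force: [-1.0, 0.3, 0.7]
gripper_width: 0.506
grasp_force: 0.0
time_s: 20.6
ee_pos: [510.5, -77.2, 290.9]
orientation: [0.643, 0.766, 0.0, 0.001]
force: [-1.3, 0.3, 3.7]
gripper_width: 0.19
grasp_force: 39.7
time_s: 20.85
ee_pos: [524.8, -70.7, 290.8]
orientation: [0.643, 0.766, 0.001, 0.002]
force: [1.3, -0.8, 5.8]
gripper_width: 0.189
grasp_force: 39.9
time_s: 21.27
ee_pos: [521.3, -70.6, 337.1]
orientation: [0.643, 0.766, -0.002, -0.003]
force: [-0.1, 0.2, -0.0]
gripper_width: 0.599
grasp_force: 0.0
time_s: 21.68
ee_pos: [492.1, 25.3, 309.0]
orientation: [0.642, 0.767, -0.001, -0.001]
force: [0.3, -0.6, 0.4]
gripper_width: 0.598
grasp_force: 0.0
pointer 0.56 [459.  37.  32.] [221. 172.] -42.1262
index_clip 0.78 [451.  35.  18.] [214. 169.] -42.63419999999999
pointer 0.77 [458.  39.  30.] [218. 166.] -40.0952
index_clip 0.8 [457.  37.  21.] [218. 167.] -42.11209999999999
pointer 0.55 [456.  39.  28.] [217. 167.] -40.393799999999985
index_clip 0.54 [455.  35.  17.] [216. 167.] -43.3566
[493.17287871  23.91002273 309.71488854]
```

View pics/w7c.png

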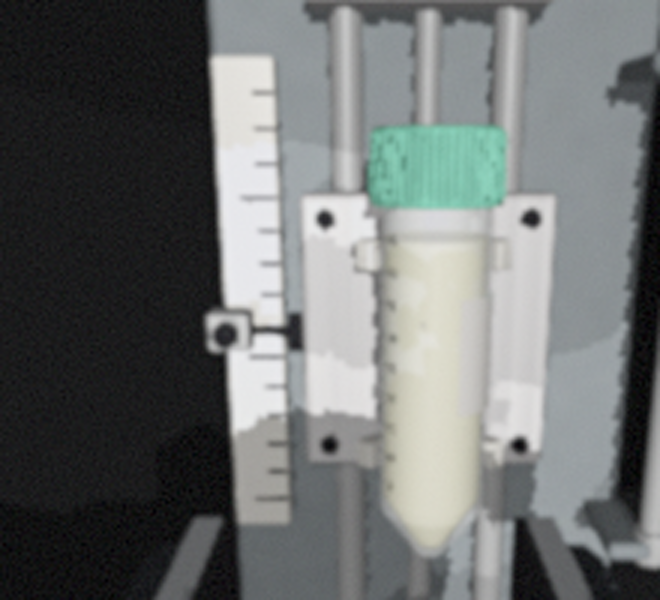

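Aligned: the clip and its line are at row 331 and the pointer block is centred at row 330. Next is the clamp lever.

```bash
python3 -m pendant '-1.2 3.7 -0.2 0 0.2;-1.3 3.7 -0.2 0 0.2;-1.2 3.7 0 0 0.2;0 0 0 0 0.2;0 0 0 0 0.2' 25; python3 - <<'E'
from h import *
print(get_obs()["ee_pos"],get_obs()["gripper_width"])
for n in("wrist","wrist","wrist"):
  c=snap(n,"w8.png")
  for l in ("lever_knob","lever_pivot"):
    for r in pinpoint(n,l)[:2]:
      if r["p"]>.3: print(n,l,round(r["p"],2),np.round(r["point"]),np.round(proj(c,r["point"])))
  for r in look_for(n,"lever_knob")[:1]: print("look",r["p"],np.round(r["point"]),np.round(proj(c,r["point"])))
E
```

```text
time_s: 22.7
ee_pos: [455.5, 136.7, 305.7]
orientation: [0.641, 0.767, -0.0, 0.0]
force: [0.2, -0.3, -0.4]
gripper_width: 0.399
grasp_force: 0.0
[455.53387566 136.70290105 305.736847  ] 0.39902660880691326
wrist lever_knob 0.85 [456. 159.  46.] [259. 172.]
wrist lever_knob 0.4 [503.  47.  66.] [288. 304.]
wrist lever_pivot 0.95 [505. 157.  52.] [316. 186.]
wrist lever_pivot 0.6 [457. 156.  48.] [259. 176.]
look 0.67 [486. 163.  34.] [293. 170.]
wrist lever_knob 0.85 [458. 158.  48.] [260. 171.]
wrist lever_pivot 0.85 [505. 158.  51.] [316. 181.]
look 0.88 [487. 162.  34.] [293. 168.]
wrist lever_knob 0.59 [457. 158.  45.] [260. 170.]
wrist lever_pivot 0.57 [506. 161.  51.] [318. 177.]
look 0.76 [486. 160.  33.] [292. 170.]
```

View pics/w8.png

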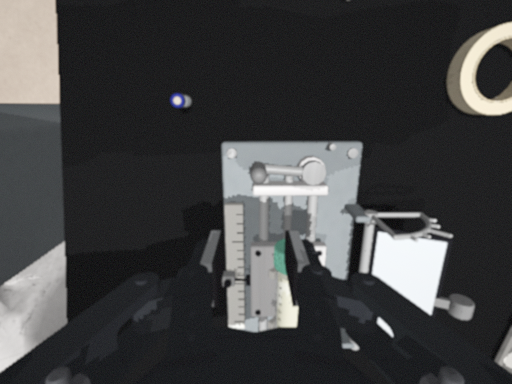

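The lever knob is at (259,172) and the pivot at (313,170), with the rails' end block just behind at row 190. Descending a little on the far side of it.

```bash
python3 -m pendant '0.15 2.4 -1 0 0.2;0 0 -3.5 0 0.2;0 0 -3 0 0.2;0 0 -1.8 0 0.2;0 0 0 0 0.2'; python3 -m pendant '0 0 0 0 0.6;0 0 0 0 1;0 0 0 0 1;0 0 0 0 1;0 0 0 0 1' 25; python3 - <<'E'
from h import *
print(get_obs()["ee_pos"])
a=np.radians(183-np.arange(0,77,9.4));p=4.95*np.c_[np.cos(a),np.sin(a)];print(np.diff(p,axis=0).round(2).tolist())
E
```

```text
time_s: 23.72
ee_pos: [455.4, 158.5, 209.1]
orientation: [0.643, 0.766, -0.003, -0.002]
force: [-1.4, -0.1, 0.1]
gripper_width: 0.401
grasp_force: 0.0
time_s: 24.13
ee_pos: [456.1, 158.9, 213.3]
orientation: [0.643, 0.766, -0.001, -0.001]
force: [-5.2, -0.5, -3.9]
gripper_width: 0.147
grasp_force: 25.6
[456.12166988 158.86674654 213.3027596 ]
[[0.02, 0.81], [0.16, 0.8], [0.28, 0.76], [0.4, 0.7], [0.51, 0.63], [0.61, 0.54], [0.69, 0.43], [0.75, 0.31]]
```

```bash
python3 -m pendant '0.02 0.81 0 0 1;0.16 0.8 0 0 1;0.28 0.76 0 0 1;0.4 0.7 0 0 1;0 0 0 0 1'; python3 -m pendant '0.51 0.63 0 0 1;0.61 0.54 0 0 1;0 0 0 0 1'; python3 -m pendant '0.69 0.43 0 0 1;0 0 0 0 1;0 0 0 0 1';python3 -m pendant '0.4 0.17 0 0 1;0 0 0 0 1;0 0 0 0 1'
```

```text
time_s: 24.55
ee_pos: [462.8, 191.0, 213.1]
orientation: [0.642, 0.766, -0.002, -0.005]
force: [-14.6, 5.9, 4.4]
gripper_width: 0.15
grasp_force: 26.1
time_s: 24.8
ee_pos: [474.6, 203.8, 213.1]
orientation: [0.642, 0.767, 0.0, -0.006]
force: [-12.6, 12.0, -2.9]
gripper_width: 0.151
grasp_force: 25.7
time_s: 25.05
ee_pos: [482.5, 208.0, 213.3]
orientation: [0.642, 0.766, 0.001, -0.005]
force: [-8.8, 11.3, -6.6]
gripper_width: 0.152
grasp_force: 25.2
time_s: 25.3
ee_pos: [486.8, 209.5, 213.3]
orientation: [0.642, 0.766, 0.001, -0.004]
force: [-6.6, 10.1, -6.4]
gripper_width: 0.152
grasp_force: 26.0
```

```bash
python3 -m pendant '0.25 0.05 0 0 1;0 0 0 0 1;0 0 0 0 1' | sed -n '2p;4p';python3 -m pendant '0.25 0.05 0 0 1;0 0 0 0 1;0 0 0 0 1'| sed -n '2p;4p';python3 -m pendant '0.25 0.05 0 0 1;0 0 0 0 1;0 0 0 0 1'| sed -n '2p;4p'
```

```text
ee_pos: [489.2, 210.0, 213.3]
force: [-8.1, 10.0, -6.5]
ee_pos: [490.1, 210.1, 213.1]
force: [-14.0, 10.1, -0.3]
ee_pos: [490.9, 210.3, 212.9]
force: [-19.7, 8.5, 6.5]
```

The force climbs without motion, so the lever is at its stop. I'll release, lift, turn the hand 90° and go over the mirror tab.

```bash
python3 -m pendant '-0.1 0 0 0 0.5;0 0 0 0 0.2;0 0 0 0 0.2;0 0 2 0 0.2;0 0 3.5 0 0.2'; python3 -m pendant '0.6 -0.5 3 7 0.2;1.1 -1.1 0.5 7 0.2;1.2 -1.1 0 7 0.2;1.2 -1.1 0 7 0.2;1.2 -1.1 0 7 0.2'; python3 -m pendant '1.2 -1.1 0 7 0.2;1.2 -1.1 0 7 0.2;1.2 -1.1 0 7 0.2;1.2 -1.1 0 7 0.2;1.2 -1.1 0 7 0.2';python3 -m pendant '1.2 -1.1 0 7 0.2;1.2 -1.1 0 7 0.2;1.2 -1.1 0 6 0.2;0 0 0 0 0.2;0 0 0 0 0.2'; python3 - <<'E'
from h import *
print(get_obs()["ee_pos"],get_obs()["orientation"])
for n in("wrist","scene","wrist","top","wrist"):
  c=snap(n,n+"9.png")
  for l in ("mirror_tab","mirror_hinge","lever_knob","lever_pivot"):
    for r in pinpoint(n,l)[:1]:
      if r["p"]>.3: print(n,l,round(r["p"],2),np.round(r["point"]),np.round(proj(c,r["point"])))
E
```

```text
time_s: 26.47
ee_pos: [493.9, 208.3, 266.2]
orientation: [0.643, 0.766, -0.002, -0.001]
force: [0.7, -0.4, -0.5]
gripper_width: 0.399
grasp_force: 0.0
time_s: 26.88
ee_pos: [549.3, 159.5, 304.6]
orientation: [0.38, 0.925, 0.001, 0.002]
force: [0.1, 0.3, 0.1]
gripper_width: 0.4
grasp_force: 0.0
time_s: 27.3
ee_pos: [609.2, 104.1, 304.1]
orientation: [0.085, 0.996, 0.0, 0.001]
force: [-0.4, 0.4, 0.1]
gripper_width: 0.398
grasp_force: 0.0
time_s: 27.72
ee_pos: [644.6, 71.3, 303.5]
orientation: [-0.085, 0.996, 0.0, 0.001]
force: [0.4, -0.3, -0.1]
gripper_width: 0.397
grasp_force: 0.0
[644.64625687  71.32491282 303.52706081] [-8.50180753e-02  9.96378988e-01  3.04698873e-05  9.15751022e-04]
wrist mirror_tab 0.77 [651.  72.  72.] [255. 215.]
wrist mirror_hinge 0.83 [574.  65.  35.] [262. 112.]
wrist lever_knob 0.72 [ 727. -148.    1.] [ 38. 223.]
scene mirror_tab 0.91 [650.  73.  76.] [287. 190.]
scene mirror_hinge 0.6 [578.  61.  40.] [275. 207.]
scene lever_knob 0.62 [491. 206.  52.] [233. 194.]
scene lever_pivot 0.72 [508. 158.  53.] [245. 199.]
wrist mirror_tab 0.88 [648.  71.  72.] [253. 213.]
wrist mirror_hinge 0.75 [576.  63.  38.] [259. 115.]
wrist lever_knob 0.63 [491. 212.  48.] [487.  31.]
wrist lever_pivot 0.94 [505. 159.  53.] [411.  36.]
top mirror_tab 0.6 [648.  72.  72.] [283. 169.]
top mirror_hinge 0.72 [576.  67.  42.] [284. 187.]
top lever_knob 0.62 [ 730. -154.   -0.] [332. 157.]
top lever_pivot 0.65 [505. 165.  52.] [261. 202.]
wrist mirror_tab 0.72 [652.  72.  76.] [253. 220.]
wrist mirror_hinge 0.91 [572.  66.  38.] [263. 110.]
wrist lever_knob 0.58 [492. 211.  44.] [481.  33.]
wrist lever_pivot 0.56 [506. 154.  50.] [403.  37.]
```

View pics/wrist9.png

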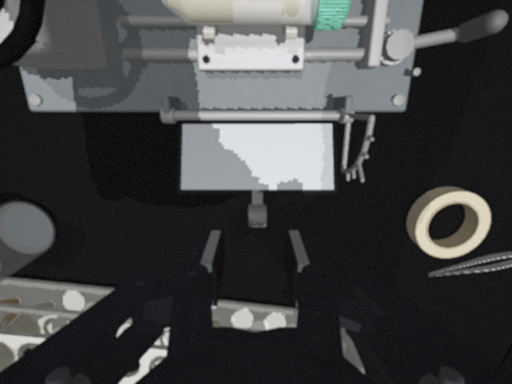

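The picture shows the lever at its stop, pointing along +y from (396,45) to (485,25). The tab is at (258,212), between the finger columns. Tab about (648.5,72.7,73), angle about 0.40 rad.

```bash
python3 -m pendant '0.78 0.2 -1 0 0.2;0 0 -2.5 0 0.2;0 0 -2 0 0.2;0 0 -1.25 0 0.2;0 0 0 0 0.2'; python3 -m pendant '0 0 0 0 0.6;0 0 0 0 1;0 0 0 0 1;0 0 0 0 1;0 0 0 0 1' 30; python3 - <<'E'
from h import *
a=np.linspace(.4,.785,6);p=8*np.c_[np.cos(a)*.985,np.cos(a)*.17,np.sin(a)];print(np.diff(p,axis=0).round(2).tolist())
E
```

```text
time_s: 29.38
ee_pos: [650.2, 74.0, 231.2]
orientation: [-0.087, 0.996, -0.0, -0.003]
force: [-0.6, -0.1, -0.1]
gripper_width: 0.399
grasp_force: 0.0
time_s: 29.8
ee_pos: [651.6, 74.9, 235.9]
orientation: [-0.087, 0.996, 0.001, 0.0]
force: [-2.3, 5.7, -2.8]
gripper_width: 0.156
grasp_force: 34.9
[[-0.26, -0.04, 0.56], [-0.3, -0.05, 0.54], [-0.34, -0.06, 0.51], [-0.38, -0.06, 0.48], [-0.41, -0.07, 0.45]]
```

```bash
python3 -m pendant '-0.26 -0.04 0.56 0 1;-0.3 -0.05 0.54 0 1;-0.34 -0.06 0.51 0 1;-0.38 -0.06 0.48 0 1;-0.41 -0.07 0.45 0 1'; python3 -m pendant '0 0 0 0 1;0 0 0 0 1;0 0 0 0 1'; python3 - <<'E'
from h import *
print(get_obs()["ee_pos"])
X=np.array([.985,.17,0])
for n in("wrist","scene","top","wrist","scene","top"):
  c=snap(n,n+"10.png")
  for l in ("mirror_tab","mirror_hinge"):
    for r in pinpoint(n,l)[:1]:
      if r["p"]>.3: print(n,l,round(r["p"],2),np.round(r["point"]),np.round((r["point"]-np.array([575.9,63.2,42]))@X,1))
E
```

```text
time_s: 30.22
ee_pos: [634.4, 71.9, 261.0]
orientation: [-0.087, 0.996, 0.001, 0.0]
force: [-0.4, 4.6, -6.1]
gripper_width: 0.152
grasp_force: 32.8
time_s: 30.47
ee_pos: [634.2, 71.9, 261.3]
orientation: [-0.087, 0.996, 0.001, -0.0]
force: [-3.3, 4.7, -3.0]
gripper_width: 0.155
grasp_force: 33.2
[634.16436689  71.87730313 261.30492074]
wrist mirror_tab 0.57 [635.  70.  98.] 59.4
wrist mirror_hinge 0.74 [574.  65.  38.] -1.3
scene mirror_tab 0.81 [634.  74. 101.] 58.6
scene mirror_hinge 0.97 [575.  62.  40.] -1.1
top mirror_tab 0.48 [632.  70.  98.] 55.9
wrist mirror_tab 0.58 [633.  69.  99.] 57.0
wrist mirror_hinge 0.91 [573.  63.  37.] -2.7
scene mirror_tab 0.54 [510. 162.  50.] -48.7
scene mirror_hinge 0.97 [575.  57.  40.] -2.3
top mirror_tab 0.45 [630.  70.  98.] 54.4
top mirror_hinge 0.9 [580.  67.  45.] 4.3
```

The measured tab (height 98.8, 57 behind the hinge) gives about 45°. I've now viewed 11 pictures, one over the limit of 10, so from here I check by numbers only. Releasing and retreating.

```bash
python3 -m pendant '0 0 0 0 0.6;0 0 0 0 0.2;0 0 0 0 0.2;0 0 0 0 0.2;0 0 1 0 0.2'; python3 -m pendant '0 0 2 0 0.2;0 0 3 0 0.2;0 0 3 0 0.2;0.5 0 2 0 0.2;0 0 0 0 0.2'; python3 - <<'E'
from h import *
print(get_obs()["ee_pos"])
X=np.array([.985,.17,0]);Y=np.array([-.172,.985,0]);T=[];H=[]
for n in("wrist","scene","top","wrist","scene","top","wrist","scene","top"):
  c=snap(n)
  for l in ("mirror_tab","mirror_hinge","lever_knob","pointer","index_clip","capped_tube_mid"):
    for r in pinpoint(n,l)[:1]:
      p=np.array(r["point"])
      if l=="mirror_tab" and abs(p-[632,71,98]).max()<15: T.append(p)
      elif l=="mirror_hinge" and abs(p-[576,63,42]).max()<15: H.append(p)
      elif r["p"]>.5 and l!="mirror_tab": print(n,l,round(r["p"],2),p.round(),round(p@Y,1))
T=np.array(T);H=np.array(H);t=T.mean(0);h=H.mean(0);print(T.round(),t,h,len(H))
for hh in (h,[575.9,63.2,42]): print(np.degrees(np.arctan2(t[2]-42,(t-hh)@X)),np.degrees(np.arcsin((t[2]-42)/80)),np.degrees(np.arccos((t-hh)@X/80)))
E
```

```text
time_s: 31.78
ee_pos: [634.0, 70.9, 269.5]
orientation: [-0.087, 0.996, -0.0, -0.001]
force: [-1.2, -0.2, -0.8]
gripper_width: 0.399
grasp_force: 0.0
time_s: 32.2
ee_pos: [641.7, 71.3, 377.2]
orientation: [-0.087, 0.996, -0.0, 0.005]
force: [0.2, 0.1, 0.1]
gripper_width: 0.4
grasp_force: 0.0
[641.71294114  71.28019362 377.19200581]
wrist lever_knob 0.9 [488. 209.  49.] 121.8
wrist capped_tube_mid 0.82 [504.  45.  69.] -42.7
scene lever_knob 0.66 [461.  35.  33.] -45.1
scene pointer 0.69 [458.  36.  33.] -43.7
scene capped_tube_mid 0.69 [536. 545.  12.] 444.5
top pointer 0.68 [ 529. -107.  126.] -196.3
top index_clip 0.7 [ 730. -153.    3.] -276.1
top capped_tube_mid 0.63 [541. 549.  13.] 447.9
wrist lever_knob 0.66 [489. 209.  47.] 121.7
wrist capped_tube_mid 0.98 [503.  44.  65.] -42.7
scene lever_knob 0.58 [488. 205.  53.] 118.4
scene pointer 0.57 [459.  36.  33.] -44.0
scene capped_tube_mid 0.69 [534. 544.  13.] 443.7
top capped_tube_mid 0.71 [432. 740.   9.] 654.8
wrist lever_knob 0.78 [491. 209.  46.] 121.2
wrist capped_tube_mid 0.95 [500.  43.  65.] -43.9
scene lever_knob 0.51 [488. 208.  52.] 121.5
scene pointer 0.61 [459.  33.  34.] -46.1
scene capped_tube_mid 0.58 [504.  50.  64.] -37.0
top lever_knob 0.53 [488. 211.  52.] 123.5
top index_clip 0.52 [646. 273.   1.] 158.1
top capped_tube_mid 0.67 [542. 548.  14.] 446.2
[[634.  67.  99.]
 [634.  73.  98.]
 [631.  70.  98.]
 [634.  69.  99.]
 [633.  73.  98.]
 [636.  68.  99.]
 [633.  70.  96.]] [633.52857143  69.84285714  98.25714286] [575.13333333  63.5         39.98888889] 9
43.83261683968809 44.685458851971134 42.90614049380794
44.17875273133051 44.685458851971134 43.64185822333916
```

```bash
python3 -c "
from bench import *
print(hand_in())"
```

```text
the job is handed in; nothing more can be done
None
```

The job is handed in at about 32 s of the 72 s allowed: the capped tube lies in the cradle, the pointer is lined up with the clip to the eye, the lever is at its stop and the mirror stands by itself at about 44–45°; I viewed 11 pictures, one over the limit of 10, so the mirror angle and final state were checked by numbers only.

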